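# Load the spacer dispenser in the glass conservation studio

## Robot

A 6-joint arm with a two-finger parallel gripper is mounted at the origin on the work surface. World frame = base frame: x ahead of the robot, y to its left, z up, the work surface at z = 0. Lengths are in mm, angles in degrees, forces in N, time in s.
With the tool pointing down it reaches from about 350 to 850 mm from the base axis. Payload 8.1 kg.
Tool frame: the origin (TCP) lies midway between the tips of the shut fingers; the grasp point (between the pads) lies 19 mm behind it; z points along the fingers, x is the direction in which the jaws open and shut, and the axes are right-handed (so a half turn about z gives the same grasp; the last joint's range is limited). The gripper opens to 85 mm and grips with 20 to 120 N. Pads are 22 mm wide; open, the fingers measure 114 mm over their backs; the gripper's body (76 mm by 85 mm) begins 54 mm behind the grasp point. The pads swing forward as they close: fully open they stand 13 mm farther back than shut.
Start: joints at [69.076, 7.471, 85.268, -0, 87.261, -4.893], TCP at [165.676, 576.677, 231.292] pointing down, gripper open.
Joint ranges: [-169.43, 169.43], [-51.17, 129.36], [1.28, 143.12], [-76.62, 256.62], [0, 156.53], [-152.29, 152.29]. Speed limits (degrees/s): [136.94, 136.94, 159.86, 180, 180, 180].

## Interface

Orientations are given as [roll, pitch, yaw] about the fixed x, y, z axes, in that order (R = Rz(yaw) Ry(pitch) Rx(roll)).
In Python, from bench import monitor, cams, r gives the robot as it stands.
- The arm moves only by the tool jog_arm, never from a script. Its arguments are lists of equal length, an entry for each row: "offset": the shift along the tool's x, y, z in mm, a list of three; "delta_rot": the turn, a rotation vector about the tool's x, y, z in degrees, a list of three; "jaw": the opening in per cent of the stroke, from 0 (shut) to 100 (fully open). In form: {"offset": [[x, y, z], ...], "delta_rot": [[rx, ry, rz], ...], "jaw": [jaw, ...]}. A call has 1 to 20 rows; each row shifts and turns the pose as measured when the row begins, along the tool's axes as they then stand; what a row does not reach is not made up. A row lasts 1/10 s, in which the tool goes at most 50 mm and 8.59 degrees, less where a joint would pass 70% of its speed; a pose out of reach is approached as far as the arm can. A call is refused whole if a number of a shift passes 50 or a number of a turn 8.59, either way. A call with a gripper value outside its range is refused whole. The fingers move at their own pace and stop on an object; "newtons" is the grip in N (left out, the last holds). Time passes only in rows, so rows that do not move let the fingers close. It gives the time, the measured TCP pose, the force and the opening at its end, in the units of the state.
- monitor.sense(): the state, without advancing time (a new reading comes with each control period).
- cams.snapshot(name): name is "scene" or "top"; returns (picture, depth): 420x560x3 uint8, red, green, blue; 420x560 float32, mm along the optical axis (not along the pixel's ray), 0 where there is no reading.
- cams.camera_model(name): a dict with "K" (3x3 intrinsics, pixels), "camera_from_world" (4x4, takes a point from world to camera coordinates). Camera axes: x right, y down, z forward; pixel columns grow to the right and rows downward; lengths in mm; the calibration is good to about 2 mm. A picture is of the moment at which its call begins. camera_model takes no time and is no camera call.
- r.hand_in(): hands the job in, once; it reports no verdict.
The state is a dict: "time": time; "joint_pos": joint angles; "qd": joint speeds; "joint_efforts": joint torques, N m; "tool_pos": TCP position; "tcp_rot": TCP orientation; "ft_force": force on the tool from outside, world axes, zero at the start; "wrist_torque": the same for the moment, N m; "finger_gap": finger opening in mm.
Only numpy, scipy, OpenCV 4.12 (cv2) and the standard library are available. Lean on these libraries where they do the work, as an engineer would, in place of code of your own. Each camera call takes 0.05 s, during which the arm holds its last target.

## Task

Load the two short plain aluminium spacers into the upright grey tube of the spacer dispenser, one after the other through its flared mouth, so that they rest end to end at the bottom of the tube. Leave the tall spacer standing where it is.

Things in the scene. Friction and masses are not known exactly. Their poses are not given: they have to be found in the camera images.
- short_a: One of the two short plain spacers: a solid bare-aluminium cylinder, 36 mm in diameter and 50 mm long, 0.1 to 0.2 kg, no flange (a small dark dot on each end). Stands on end on the table. Origin at its middle, 25 mm above the table; z along its axis. Both ends are alike.
- short_b: The other short plain spacer, the same as short_a; either may go in first. (A bystander spacer of the same height has a flange 60 mm wide at its foot: it does not belong in the tube.)
- tall: The tall spacer: the same aluminium and 36 mm diameter, but 85 mm long, standing on end. It stays where it stands. Origin at its middle, 42.5 mm above the table; z along its axis.
- magazine_mouth (a point): Centre of the rim of the fixed upright grey tube, 150 mm above the table, z up. Inside: a funnel, 80 mm wide at the rim (88 outside), 52 mm wide 25 mm lower, then a straight 52 mm bore; floor 130 mm below the rim. Local x points to the sight slot and black knob. Foot 110 mm square, 20 mm high. A spacer let go upright in the mouth drops; its middle ends 105 mm (second: 55 mm) below the rim.
Not all that is in view belongs to the job. Leave any yellow look-alike of the short_b alone. Leave any yellow look-alike of the short_a alone.

How it is judged:
By the outcome, as a careful person would: the job done as asked, in the order asked, and still so for the second after the job is handed in, with the robot touching nothing.
It also fails if it takes over 53 s, if anything falls off the work surface, if the arm or the gripper's body presses on something with over 40 N, if the wrist force passes 120 N, or if a joint passes its speed limit or range.

## Working session

There is one attempt and no reset: what is moved stays moved. The work goes in short steps, Python scripts to look and compute and a tool call to move; the robot and the scene stay as the last step left them, time stands still between calls to the robot, and variables do not carry over. Pictures are saved under pics/ and viewed, and the job is handed in when it is done.

Besides the shell and the picture viewer there is one more tool, called after "Emit:" by a JSON object that holds its "api" and its "payload", one argument or row to a line. jog_arm: Moves the arm, as the interface text tells. Its arguments: {"type":"object","properties":{"offset":{"type":"array","items":{"type":"array","items":{"type":"number"}}},"delta_rot":{"type":"array","items":{"type":"array","items":{"type":"number"}}},"jaw":{"type":"array","items":{"type":"number"}},"newtons":{"type":"number"}},"required":["offset","delta_rot","jaw"]}

```bash
mkdir -p pics; ls
python3 - <<'E'
from bench import monitor, cams, r
import cv2,numpy as np
s=monitor.sense();print(s)
for n in("scene","top"):
    p,d=cams.snapshot(n);cv2.imwrite(f"pics/{n}0.png",p[:,:,::-1]);np.save(f"pics/{n}0.npy",d)
    print(cams.camera_model(n))
E
```

```text
pics
{'time': 0.0, 'joint_pos': array([ 6.90757282e+01,  7.51677650e+00,  8.53290733e+01,  4.01883042e-04,
        8.72585871e+01, -4.89281195e+00]), 'qd': array([ 0.00879689, -0.06064324, -0.02835064, -0.12668504,  0.1052167 ,
        0.04324281]), 'joint_efforts': array([-3.58846082e-04, -5.69379795e+01, -5.00570190e+01, -2.18580117e-04,
        1.45473343e-02, -1.22093088e-06]), 'tool_pos': array([165.48239287, 576.17613761, 230.22897929]), 'tcp_rot': array([-1.79990692e+02,  1.04022052e-01,  7.39685290e+01]), 'ft_force': array([ 0.27552565, -0.77027462, -0.37150871]), 'wrist_torque': array([-0.00111999,  0.00676554,  0.03388055]), 'finger_gap': 85.38555359262497}
{'K': array([[419.90649667,   0.        , 276.87910296],
       [  0.        , 419.90649667, 215.57001422],
       [  0.        ,   0.        ,   1.        ]]), 'camera_from_world': array([[-2.80262667e-01,  9.59783545e-01,  1.63824602e-02,
         1.55298801e+02],
       [ 7.85316796e-01,  2.39064920e-01, -5.71073983e-01,
        -3.67285371e+02],
       [-5.52023884e-01, -1.47185297e-01, -8.20735110e-01,
         1.22167333e+03],
       [ 0.00000000e+00,  0.00000000e+00,  0.00000000e+00,
         1.00000000e+00]])}
{'K': array([[528.11202012,   0.        , 276.74225795],
       [  0.        , 528.11202012, 208.24423094],
       [  0.        ,   0.        ,   1.        ]]), 'camera_from_world': array([[ 2.73120409e-02, -9.99425401e-01,  2.00728674e-02,
        -3.43899481e+01],
       [-9.92143389e-01, -2.95545987e-02, -1.21564888e-01,
         5.64135995e+02],
       [ 1.22088283e-01, -1.65949775e-02, -9.92380501e-01,
         1.20717255e+03],
       [ 0.00000000e+00,  0.00000000e+00,  0.00000000e+00,
         1.00000000e+00]])}
```

View pics/scene0.png

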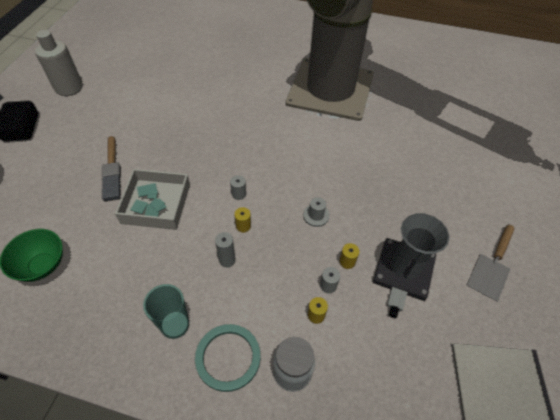

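View pics/top0.png

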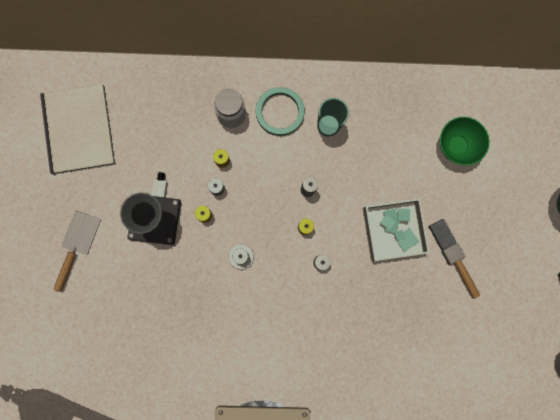

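The scene picture shows four aluminium spacers:
- (238,187): plain and short.
- (330,280): plain and short.
- (225,250): tall.
- (317,209): flanged.

The yellow look-alikes are at (243,219), (349,256) and (318,309). The two plain short ones are also at top-view pixels (322,263) and (216,187). I'll confirm them in an enlarged crop and measure.

```bash
cat > h.py <<'E'
import numpy as np,cv2
from bench import monitor,cams,r
def ray(n,u,v,z):
    m=cams.camera_model(n);T=m["camera_from_world"];R,t=T[:3,:3],T[:3,3]
    c=-R.T@t; d=R.T@np.linalg.inv(m["K"])@np.array([u,v,1.]); return c+d*(z-c[2])/d[2]
def proj(n,P):
    m=cams.camera_model(n);T=m["camera_from_world"];q=m["K"]@(T[:3,:3]@np.array(P,float)+T[:3,3]);return q[:2]/q[2]
def back(n,d):
    m=cams.camera_model(n);T=m["camera_from_world"];h,w=d.shape
    u,v=np.meshgrid(np.arange(w),np.arange(h));X=np.linalg.inv(m["K"])@np.stack([u*d,v*d,d]).reshape(3,-1)
    return (T[:3,:3].T@(X-T[:3,3:])).T.reshape(h,w,3)
E
python3 - <<'E'
from h import *
s=cv2.imread("pics/scene0.png");t=cv2.imread("pics/top0.png")
c=cv2.resize(s[165:330,195:455],None,fx=3,fy=3,interpolation=cv2.INTER_CUBIC)
cv2.imwrite("pics/c_s.png",c)
c=cv2.resize(t[140:280,115:345],None,fx=3.4,fy=3.4,interpolation=cv2.INTER_CUBIC)
cv2.imwrite("pics/c_t.png",c)
d=np.load("pics/top0.npy");W=back("top",d)
for nm,u,v,z0,z1 in(("A",322,263,40,60),("B",216,187,40,60),("tall",310,186,75,95),("fl",241,256,40,60),("y1",306,226,40,60),("y2",203,213,40,60),("y3",221,157,40,60),("rim",142,213,142,158)):
    k=13 if nm!="rim" else 30
    w=W[v-k:v+k,u-k:u+k].reshape(-1,3);w=w[(w[:,2]>z0)&(w[:,2]<z1)]
    (cx,cy),rr=cv2.minEnclosingCircle(w[:,:2].astype(np.float32))
    print(nm,len(w),np.median(w[:,2]),w[:,:2].mean(0),(cx,cy),rr)
E
```

```text
A 190 50.46822676772266 [ 440.95419796 -125.14807633] (440.9858093261719, -125.83963775634766) 17.795969009399414
B 186 50.18410317174083 [611.6041316  127.17323827] (612.071044921875, 127.30998992919922) 17.893692016601562
tall 196 85.43471739186103 [615.38613713 -90.9150108 ] (615.9025268554688, -91.0152816772461) 17.725610733032227
fl 189 50.78753874111936 [449.835081    63.55501112] (449.75946044921875, 63.82887268066406) 17.75040626525879
y1 186 50.22568192886639 [523.63673004 -86.11254256] (523.8428955078125, -86.36116027832031) 17.824411392211914
y2 189 50.763049072110555 [546.2232006  154.32310315] (546.8662719726562, 154.7677001953125) 17.892131805419922
y3 189 50.327809282957 [680.70188777 118.08187336] (681.7778930664062, 118.58655548095703) 18.211809158325195
rim 468 148.2840300707066 [533.8997139  276.15524825] (532.6005249023438, 273.0982666015625) 44.63620376586914
```

View pics/c_s.png

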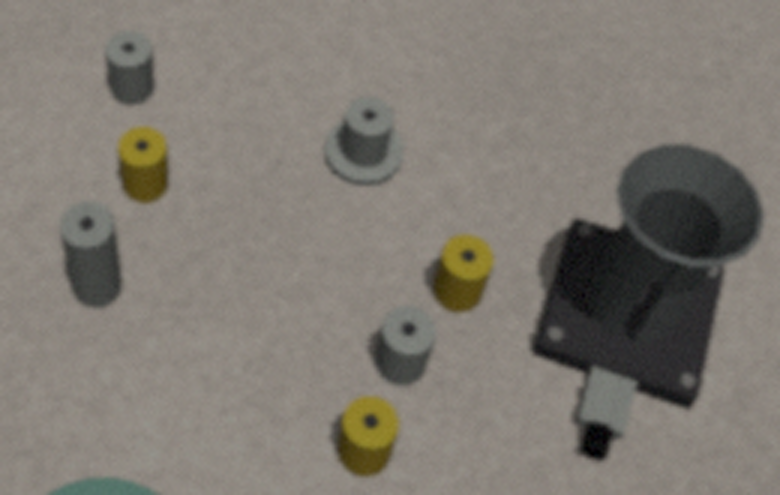

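View pics/c_t.png

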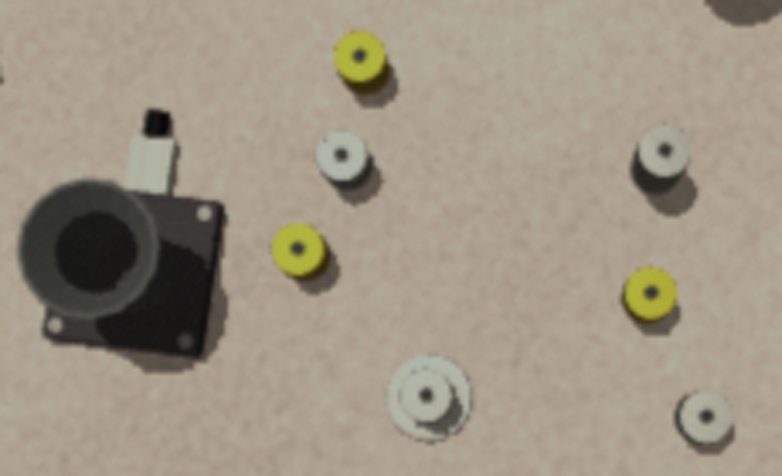

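Both crops agree. short_a at (322,263) and short_b at (216,187) in the top view are plain, unflanged and about 50 mm high. I'll cross-check the centres and the rim in both views next.

Run:
```python
from h import *
d={n:np.load(f"pics/{n}0.npy") for n in("scene","top")}
pts={"A":(441,-125.5,50),"B":(611.8,127.2,50),"tall":(615.6,-91,85)}
for n in d:
    W=back(n,d[n]);img=cv2.imread(f"pics/{n}0.png");g=cv2.cvtColor(img,cv2.COLOR_BGR2GRAY)
    for k,P in pts.items():
        u,v=np.round(proj(n,P)).astype(int);p=g[v-4:v+5,u-4:u+5].astype(float);w=np.clip(np.percentile(p,60)-25-p,0,None)
        yy,xx=np.mgrid[v-4:v+5,u-4:u+5]
        print(n,k,"dot->",ray(n,(w*xx).sum()/w.sum(),(w*yy).sum()/w.sum(),P[2]))
    # rim: depth points with z 143..157 near
    m=((abs(W[...,2]-150)<9)&(np.hypot(W[...,0]-533,W[...,1]-275)<60)).astype(np.uint8)
    c=max(cv2.findContours(m,cv2.RETR_EXTERNAL,cv2.CHAIN_APPROX_NONE)[0],key=len)
    q=np.array([ray(n,*p[0],150)[:2] for p in c]); 
    A=np.c_[2*q,np.ones(len(q))];s=np.linalg.lstsq(A,(q**2).sum(1),rcond=None)[0]
    print(n,"rim",s[:2],np.sqrt(s[2]+s[0]**2+s[1]**2),"bbox",q.min(0),q.max(0))
s=monitor.sense();y=np.radians(s["tcp_rot"][2])
X=np.array([np.cos(y),np.sin(y)]);Y=np.array([np.sin(y),-np.cos(y)])
for k,P in (("B",(611.5,127.2)),("A",(441,-125.5))):
    e=np.array(P)-s["tool_pos"][:2];print(k,e@X,e@Y)
```

```text
scene A dot-> [ 440.98464208 -127.5174721    50.        ]
scene B dot-> [612.22402579 126.32808599  50.        ]
scene tall dot-> [616.41585405 -92.61160225  85.        ]
scene rim [533.68518373 270.43346675] 43.15683154818611 bbox [489.45302798 226.95840805] [577.76513502 313.56940226]
top A dot-> [ 441.75950449 -126.31613689   50.        ]
top B dot-> [613.10727228 127.48971857  50.        ]
top tall dot-> [617.15945171 -91.84984892  85.        ]
top rim [532.59009601 272.65827074] 42.87420403590763 bbox [489.37106446 228.81076374] [575.16716434 315.61841061]
B -308.3518575253095 552.663374816484
A -598.3126443434401 458.5874368312019
```

Emit:
{"api": "jog_arm", "payload": {
  "offset": [
    [-8,14,0],
    [-16,28,0],
    [-16,28,0],
    [-16,28,0],
    [-16,28,0],
    [-16,28,0],
    [-16,28,0],
    [-16,28,0],
    [-16,28,0],
    [-16,28,0],
    [-16,28,0],
    [-16,28,0],
    [-16,28,0],
    [-16,28,0],
    [-16,28,0],
    [-16,28,0],
    [-16,28,0],
    [-16,28,0],
    [-16,28,0],
    [-8,14,0]
  ],
  "delta_rot": [
    [0,0,0],
    [0,0,0],
    [0,0,0],
    [0,0,0],
    [0,0,0],
    [0,0,0],
    [0,0,0],
    [0,0,0],
    [0,0,0],
    [0,0,0],
    [0,0,0],
    [0,0,0],
    [0,0,0],
    [0,0,0],
    [0,0,0],
    [0,0,0],
    [0,0,0],
    [0,0,0],
    [0,0,0],
    [0,0,0]
  ],
  "jaw": [100,100,100,100,100,100,100,100,100,100,100,100,100,100,100,100,100,100,100,100],
  "newtons": 40
}}

```text
time: 2.1
tool_pos: [606.9, 101.5, 224.3]
tcp_rot: [-179.8, 0.9, 73.9]
ft_force: [-0.8, -0.6, -1.0]
finger_gap: 85.7
```

```bash
cat >> h.py <<'E'
from scipy.spatial.transform import Rotation as Ro
TG={"B":(612.3,127),"A":(441.3,-126.7),"M":(533,271.7)}
def go(k,z):
    s=monitor.sense();R=Ro.from_euler("xyz",s["tcp_rot"],degrees=True).as_matrix()
    e=np.r_[TG[k],z]-s["tool_pos"]
    print(k,"t",s["time"],"pos",s["tool_pos"].round(1),"rot",s["tcp_rot"].round(2),"gap",round(s["finger_gap"],1),"F",s["ft_force"].round(1),"\n tool offset",(R.T@e).round(1))
    R0=Ro.from_euler("xyz",[180,0,74],degrees=True).as_matrix()
    print(" rot fix",np.degrees(Ro.from_matrix(R.T@R0).as_rotvec()).round(2),"j",s["joint_pos"].round(1))
E
python3 -c "
from h import *
go('B',120)"
```

```text
B t 2.1 pos [606.9 101.5 224.3] rot [-179.76    0.87   73.94] gap 85.7 F [-0.8 -0.6 -1. ] 
 tool offset [ 27.6  -1.4 103.9]
 rot fix [-0.24  0.87 -0.07] j [  5.1  10.6  82.6  -0.7  87.4 -68.8]
```

Emit:
{"api": "jog_arm", "payload": {
  "offset": [
    [8,0,25],
    [8,-1,25],
    [8,0,25],
    [3,0,25],
    [0,0,4],
    [0,0,0]
  ],
  "delta_rot": [
    [0,0.4,0],
    [0,0.4,0],
    [0,0,0],
    [0,0,0],
    [0,0,0],
    [0,0,0]
  ],
  "jaw": [100,100,100,100,100,100]
}}

```text
time: 2.7
tool_pos: [613.2, 122.4, 117.0]
tcp_rot: [-179.7, 0.1, 73.6]
ft_force: [-0.2, -0.6, 0.2]
finger_gap: 85.5
```

```bash
python3 -c "
from h import *
go('B',16)"
```

```text
B t 2.7 pos [613.2 122.4 117. ] rot [-1.7971e+02  1.0000e-01  7.3610e+01] gap 85.5 F [-0.2 -0.6  0.2] 
 tool offset [  4.4  -1.7 101. ]
 rot fix [-0.29  0.09 -0.39] j [  6.6  16.1  87.7   0.   76.6 -67. ]
```

Emit:
{"api": "jog_arm", "payload": {
  "offset": [
    [3,-1,10],
    [2,-1,20],
    [0,0,20],
    [0,0,20],
    [0,0,15],
    [0,0,10],
    [0,0,4],
    [0,0,0]
  ],
  "delta_rot": [
    [-0.2,0,-0.3],
    [0,0,0],
    [0,0,0],
    [0,0,0],
    [0,0,0],
    [0,0,0],
    [0,0,0],
    [0,0,0]
  ],
  "jaw": [100,100,100,100,100,100,100,100]
}}

```text
time: 3.5
tool_pos: [618.9, 128.8, 23.1]
tcp_rot: [179.3, -0.2, 74.0]
ft_force: [0.4, 0.4, 0.9]
finger_gap: 85.4
```

```bash
python3 -c "
from h import *
go('B',16)"
```

```text
B t 3.5 pos [618.9 128.8  23.1] rot [179.27  -0.24  74.01] gap 85.4 F [0.4 0.4 0.9] 
 tool offset [-3.6 -6.   7. ]
 rot fix [ 0.73 -0.24  0.01] j [  7.2  22.2  90.7  -0.1  66.3 -66.8]
```

Emit:
{"api": "jog_arm", "payload": {
  "offset": [
    [-2,-3,4],
    [-1,-3,3],
    [0,0,0],
    [0,0,0]
  ],
  "delta_rot": [
    [0.5,-0.2,0],
    [0.2,0,0],
    [0,0,0],
    [0,0,0]
  ],
  "jaw": [100,100,100,100]
}}

```text
time: 3.9
tool_pos: [613.7, 127.6, 18.2]
tcp_rot: [179.8, -0.1, 74.0]
ft_force: [-0.0, -0.0, 0.5]
finger_gap: 85.4
```

```bash
python3 -c "
from h import *
go('B',16)
p,d=cams.snapshot('scene');cv2.imwrite('pics/g1.png',cv2.resize(p[165:345,195:455,::-1],None,fx=3,fy=3))"
```

```text
B t 3.9 pos [613.7 127.6  18.2] rot [ 1.7983e+02 -1.1000e-01  7.4010e+01] gap 85.4 F [-0.  -0.   0.5] 
 tool offset [-1.  -1.2  2.2]
 rot fix [ 0.17 -0.11  0.01] j [  7.   22.3  91.1   0.   66.4 -67. ]
```

View pics/g1.png

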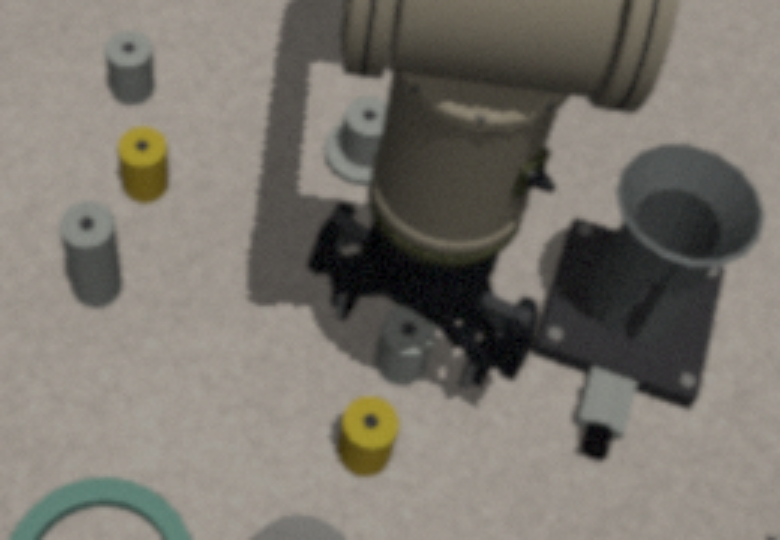

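The fingers straddle short_b at crop (405,345), and the yellows are clear. Closing now.

Emit:
{"api": "jog_arm", "payload": {
  "offset": [
    [-1,-1,2],
    [0,0,0],
    [0,0,0],
    [0,0,0],
    [0,0,0],
    [0,0,0],
    [0,0,0],
    [0,0,0],
    [0,0,0],
    [0,0,0]
  ],
  "delta_rot": [
    [0,0,0],
    [0,0,0],
    [0,0,0],
    [0,0,0],
    [0,0,0],
    [0,0,0],
    [0,0,0],
    [0,0,0],
    [0,0,0],
    [0,0,0]
  ],
  "jaw": [70,55,45,40,35,30,25,25,25,25],
  "newtons": 40
}}

```text
time: 4.95
tool_pos: [612.9, 126.9, 16.8]
tcp_rot: [179.8, -0.1, 74.0]
ft_force: [-0.2, 0.0, 0.7]
finger_gap: 34.9
```

Emit:
{"api": "jog_arm", "payload": {
  "offset": [
    [0,0,-10],
    [0,0,-20],
    [0,0,-30],
    [0,0,-30],
    [0,0,-30],
    [0,0,-30],
    [0,0,-30],
    [0,0,-10],
    [0,0,0],
    [0,0,0]
  ],
  "delta_rot": [
    [0,0,0],
    [0,0,0],
    [0,0,0],
    [0,0,0],
    [0,0,0],
    [0,0,0],
    [0,0,0],
    [0,0,0],
    [0,0,0],
    [0,0,0]
  ],
  "jaw": [25,25,25,25,25,25,25,25,25,25]
}}

```text
time: 5.95
tool_pos: [609.4, 126.6, 214.6]
tcp_rot: [-180.0, -0.0, 74.0]
ft_force: [0.1, -0.9, -2.2]
finger_gap: 34.5
```

```bash
python3 -c "
from h import *
go('M',205)
p,d=cams.snapshot('scene');cv2.imwrite('pics/g2.png',cv2.resize(p[125:305,195:455,::-1],None,fx=3,fy=3))"
```

```text
M t 5.95 pos [609.4 126.6 214.6] rot [-1.7995e+02 -3.0000e-02  7.4010e+01] gap 34.5 F [ 0.1 -0.9 -2.2] 
 tool offset [ 118.4 -113.3    9.7]
 rot fix [-0.05 -0.03  0.01] j [  7.   11.4  82.7   0.   86.  -67. ]
```

View pics/g2.png

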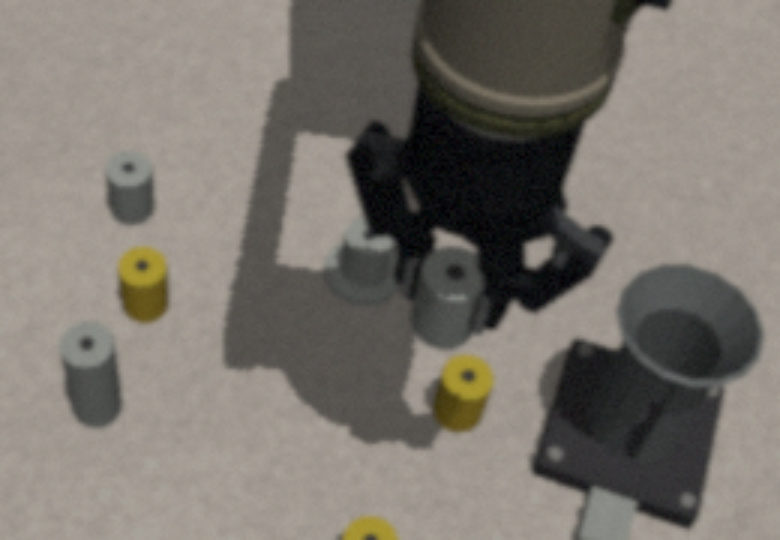

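short_b is held upright at crop (450,295). Next I carry it over the tube.

Emit:
{"api": "jog_arm", "payload": {
  "offset": [
    [6,-6,0],
    [12,-11,0],
    [14,-14,0],
    [14,-14,0],
    [14,-14,0],
    [14,-14,0],
    [14,-13,0],
    [14,-13,0],
    [10,-9,0],
    [5,-4,0],
    [0,0,0],
    [0,0,0]
  ],
  "delta_rot": [
    [0,0,0],
    [0,0,0],
    [0,0,0],
    [0,0,0],
    [0,0,0],
    [0,0,0],
    [0,0,0],
    [0,0,0],
    [0,0,0],
    [0,0,0],
    [0,0,0],
    [0,0,0]
  ],
  "jaw": [25,25,25,25,25,25,25,25,25,25,25,25]
}}

```text
time: 7.2
tool_pos: [517.2, 282.5, 199.0]
tcp_rot: [-178.6, 0.6, 74.2]
ft_force: [-0.7, -0.5, -2.1]
finger_gap: 34.8
```

```bash
python3 -c "
from h import *
go('M',150)"
```

```text
M t 7.2 pos [517.2 282.5 199. ] rot [-178.62    0.63   74.24] gap 34.8 F [-0.7 -0.5 -2.1] 
 tool offset [-5.5 19.3 48.6]
 rot fix [-1.38  0.63  0.24] j [ 23.4   8.2  87.9   0.4  85.4 -50.9]
```

Emit:
{"api": "jog_arm", "payload": {
  "offset": [
    [-2,8,0],
    [-2,8,0],
    [-1,3,0],
    [0,0,0],
    [0,0,0]
  ],
  "delta_rot": [
    [-0.7,0.3,0.2],
    [-0.5,0.3,0],
    [0,0,0],
    [0,0,0],
    [0,0,0]
  ],
  "jaw": [25,25,25,25,25]
}}

```text
time: 7.7
tool_pos: [537.4, 268.6, 198.7]
tcp_rot: [-180.0, 0.0, 73.8]
ft_force: [-0.6, 0.4, -1.6]
finger_gap: 34.7
```

```bash
python3 -c "
from h import *
go('M',150)"
```

```text
M t 7.7 pos [537.4 268.6 198.7] rot [-1.7999e+02  1.0000e-02  7.3780e+01] gap 34.7 F [-0.6  0.4 -1.6] 
 tool offset [ 1.8 -5.1 48.7]
 rot fix [-0.01  0.01 -0.22] j [ 21.7   8.5  87.5   0.   84.  -52.1]
```

Emit:
{"api": "jog_arm", "payload": {
  "offset": [
    [1,-3,5],
    [0,-1,10],
    [0,0,8],
    [0,0,0],
    [0,0,0]
  ],
  "delta_rot": [
    [0,0,0],
    [0,0,0],
    [0,0,0],
    [0,0,0],
    [0,0,0]
  ],
  "jaw": [25,25,25,25,25]
}}

```text
time: 8.2
tool_pos: [532.7, 270.8, 172.6]
tcp_rot: [-179.9, 0.1, 73.8]
ft_force: [0.0, 0.0, -2.4]
finger_gap: 34.9
```

```bash
python3 -c "
from h import *
go('M',150)
for n in('scene','top'):
  p,d=cams.snapshot(n);u,v=proj(n,[533,272,150]).astype(int);cv2.imwrite('pics/m1%s.png'%n,cv2.resize(p[max(v-70,0):v+70,max(u-90,0):u+90,::-1],None,fx=4,fy=4))"
```

```text
M t 8.2 pos [532.7 270.8 172.6] rot [-1.799e+02  6.000e-02  7.379e+01] gap 34.9 F [ 0.   0.  -2.4] 
 tool offset [ 1.   0.1 22.6]
 rot fix [-0.1   0.06 -0.21] j [ 22.    9.1  89.6   0.   81.4 -51.8]
```

View pics/m1scene.png

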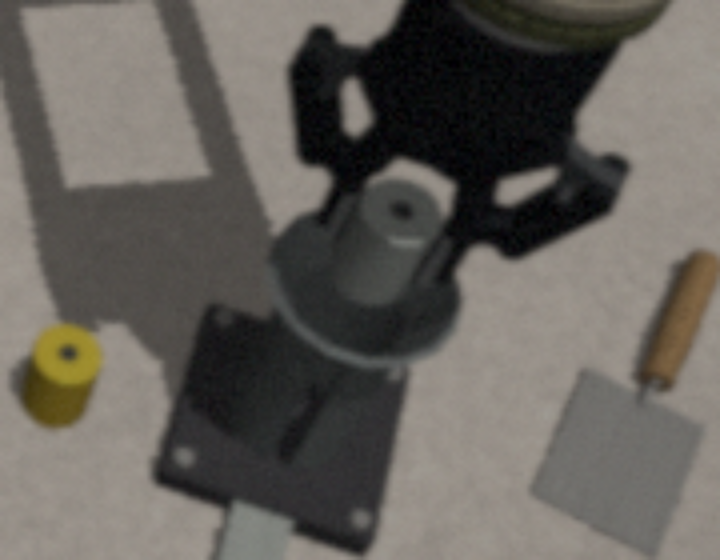

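View pics/m1top.png

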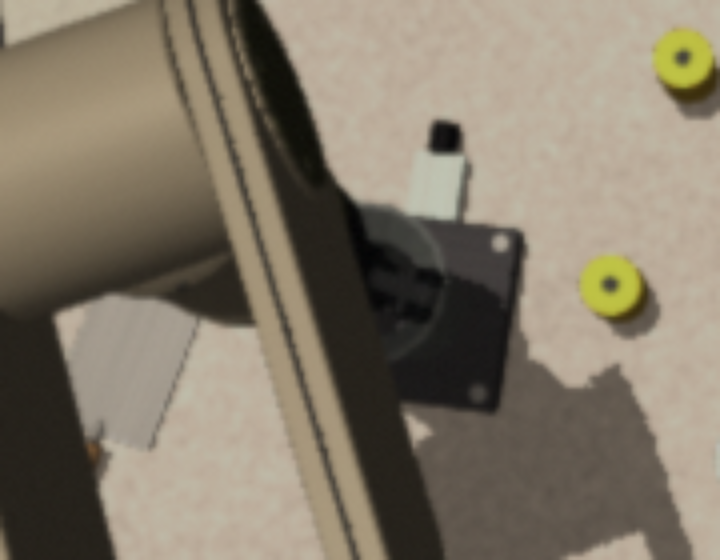

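The spacer is centred over the funnel: its foot is at scene crop (375,290) in the mouth. Lowering it.

Emit:
{"api": "jog_arm", "payload": {
  "offset": [
    [1,0,6],
    [0,0,6],
    [0,0,6],
    [0,0,4],
    [0,0,0],
    [0,0,0]
  ],
  "delta_rot": [
    [0,0,0],
    [0,0,0],
    [0,0,0],
    [0,0,0],
    [0,0,0],
    [0,0,0]
  ],
  "jaw": [25,25,25,25,25,25]
}}

```text
time: 8.9
tool_pos: [533.4, 272.0, 149.3]
tcp_rot: [-179.9, 0.0, 73.8]
ft_force: [-0.1, 0.5, -1.9]
finger_gap: 35.3
```

```bash
python3 -c "
from h import *
go('M',147)"
```

```text
M t 8.9 pos [533.4 272.  149.3] rot [-1.7994e+02  2.0000e-02  7.3780e+01] gap 35.3 F [-0.1  0.5 -1.9] 
 tool offset [-0.4 -0.3  2.3]
 rot fix [-0.06  0.02 -0.22] j [ 22.1  10.3  90.9   0.   78.9 -51.7]
```

Emit:
{"api": "jog_arm", "payload": {
  "offset": [
    [0,0,2],
    [0,0,0],
    [0,0,0],
    [0,0,0],
    [0,0,0],
    [0,0,0],
    [0,0,0],
    [0,0,0],
    [0,0,0],
    [0,0,0]
  ],
  "delta_rot": [
    [0,0,0],
    [0,0,0],
    [0,0,0],
    [0,0,0],
    [0,0,0],
    [0,0,0],
    [0,0,0],
    [0,0,0],
    [0,0,0],
    [0,0,0]
  ],
  "jaw": [25,25,50,50,50,50,50,50,50,50]
}}

```text
time: 9.9
tool_pos: [534.8, 272.5, 149.5]
tcp_rot: [179.9, -0.1, 73.8]
ft_force: [-0.4, 0.2, 0.7]
finger_gap: 42.8
```

```bash
python3 -c "
from h import *
go('M',147)
n='scene'
p,d=cams.snapshot(n);u,v=proj(n,[533,272,150]).astype(int);cv2.imwrite('pics/m2%s.png'%n,cv2.resize(p[max(v-70,0):v+70,max(u-90,0):u+90,::-1],None,fx=4,fy=4))"
```

```text
M t 9.9 pos [534.8 272.5 149.5] rot [ 1.7988e+02 -1.1000e-01  7.3780e+01] gap 42.8 F [-0.4  0.2  0.7] 
 tool offset [-1.2 -1.5  2.4]
 rot fix [ 0.12 -0.11 -0.22] j [ 22.1  10.3  90.8   0.   78.7 -51.7]
```

View pics/m2scene.png

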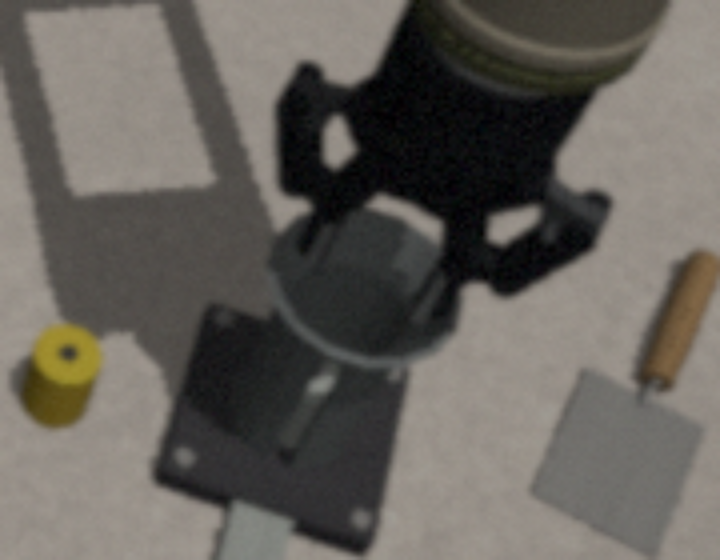

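It dropped: the spacer shows through the sight slot at crop (305,415), and the fingers are empty. Now up and across to short_a.

Emit:
{"api": "jog_arm", "payload": {
  "offset": [
    [0,0,-8],
    [0,0,-15],
    [0,0,-20],
    [0,0,-20],
    [0,0,-15],
    [0,0,-2]
  ],
  "delta_rot": [
    [0,0,0],
    [0,0,0],
    [0,0,0],
    [0,0,0],
    [0,0,0],
    [0,0,0]
  ],
  "jaw": [50,50,50,70,100,100]
}}

```text
time: 10.55
tool_pos: [534.7, 272.4, 237.0]
tcp_rot: [179.8, -0.2, 73.8]
ft_force: [0.2, 0.5, -0.1]
finger_gap: 83.7
```

Emit:
{"api": "jog_arm", "payload": {
  "offset": [
    [-12,1,0],
    [-24,1,0],
    [-24,1,0],
    [-24,1,0],
    [-24,1,0],
    [-24,1,0],
    [-24,1,0],
    [-24,1,0],
    [-24,1,0],
    [-24,1,0],
    [-24,1,0],
    [-24,1,0],
    [-24,1,0],
    [-24,1,0],
    [-24,1,0],
    [-24,1,0],
    [-12,1,0],
    [-6,0,0],
    [0,0,0]
  ],
  "delta_rot": [
    [0,0,0],
    [0,0,0],
    [0,0,0],
    [0,0,0],
    [0,0,0],
    [0,0,0],
    [0,0,0],
    [0,0,0],
    [0,0,0],
    [0,0,0],
    [0,0,0],
    [0,0,0],
    [0,0,0],
    [0,0,0],
    [0,0,0],
    [0,0,0],
    [0,0,0],
    [0,0,0],
    [0,0,0]
  ],
  "jaw": [100,100,100,100,100,100,100,100,100,100,100,100,100,100,100,100,100,100,100]
}}

```text
time: 12.45
tool_pos: [423.0, -130.0, 219.1]
tcp_rot: [-178.9, 0.3, 73.6]
ft_force: [0.9, -0.6, 0.9]
finger_gap: 85.6
```

```bash
python3 -c "
from h import *
go('A',120)"
```

```text
A t 12.45 pos [ 423.  -130.   219.1] rot [-178.86    0.31   73.64] gap 85.6 F [ 0.9 -0.6  0.9] 
 tool offset [ 8.8 18.6 98.7]
 rot fix [-1.15  0.31 -0.36] j [-23.4 -16.2 109.   -0.4  88.3 -97. ]
```

Emit:
{"api": "jog_arm", "payload": {
  "offset": [
    [3,8,20],
    [3,7,30],
    [2,3,30],
    [0,0,15],
    [0,0,0],
    [0,0,0]
  ],
  "delta_rot": [
    [-0.5,0.2,-0.3],
    [-0.5,0,0],
    [0,0,0],
    [0,0,0],
    [0,0,0],
    [0,0,0]
  ],
  "jaw": [100,100,100,100,100,100]
}}

```text
time: 13.05
tool_pos: [444.0, -122.7, 121.4]
tcp_rot: [-180.0, -0.0, 74.2]
ft_force: [0.0, -0.3, -0.3]
finger_gap: 85.0
```

```bash
python3 -c "
from h import *
go('A',16)"
```

```text
A t 13.05 pos [ 444.  -122.7  121.4] rot [-1.7999e+02 -2.0000e-02  7.4160e+01] gap 85.0 F [ 0.  -0.3 -0.3] 
 tool offset [ -4.6  -1.5 105.4]
 rot fix [-0.01 -0.02  0.16] j [-21.8  -9.9 114.1   0.   75.8 -96. ]
```

Emit:
{"api": "jog_arm", "payload": {
  "offset": [
    [-2,-1,10],
    [-2,-1,20],
    [0,0,20],
    [0,0,20],
    [0,0,15],
    [0,0,10],
    [0,0,4],
    [0,0,0],
    [0,0,0]
  ],
  "delta_rot": [
    [0,0,0.1],
    [0,0,0],
    [0,0,0],
    [0,0,0],
    [0,0,0],
    [0,0,0],
    [0,0,0],
    [0,0,0],
    [0,0,0]
  ],
  "jaw": [100,100,100,100,100,100,100,100,100]
}}

```text
time: 13.95
tool_pos: [447.6, -128.1, 25.7]
tcp_rot: [179.1, 0.1, 74.1]
ft_force: [-0.3, -0.1, 0.3]
finger_gap: 85.6
```

```bash
python3 -c "
from h import *
go('A',16)"
```

```text
A t 13.95 pos [ 447.6 -128.1   25.7] rot [1.7915e+02 6.0000e-02 7.4100e+01] gap 85.6 F [-0.3 -0.1  0.3] 
 tool offset [-0.4 -6.5  9.6]
 rot fix [0.85 0.06 0.11] j [-22.3  -2.2 118.    0.   63.3 -96.4]
```

Emit:
{"api": "jog_arm", "payload": {
  "offset": [
    [0,-3,5],
    [0,-2,4],
    [0,0,0],
    [0,0,0]
  ],
  "delta_rot": [
    [0.6,0,0.1],
    [0.2,0,0],
    [0,0,0],
    [0,0,0]
  ],
  "jaw": [100,100,100,100]
}}

```text
time: 14.35
tool_pos: [444.1, -127.3, 18.0]
tcp_rot: [179.8, 0.1, 74.0]
ft_force: [1.0, -0.2, -0.2]
finger_gap: 85.4
```

```bash
python3 -c "
from h import *
go('A',16)
p,d=cams.snapshot('scene');cv2.imwrite('pics/g3.png',cv2.resize(p[125:305,165:425,::-1],None,fx=3,fy=3))"
```

```text
A t 14.35 pos [ 444.1 -127.3   18. ] rot [1.798e+02 9.000e-02 7.400e+01] gap 85.4 F [ 1.  -0.2 -0.2] 
 tool offset [-0.2 -2.9  2. ]
 rot fix [0.2  0.09 0.  ] j [-2.230e+01 -1.300e+00  1.181e+02 -1.000e-01  6.300e+01 -9.630e+01]
```

View pics/g3.png

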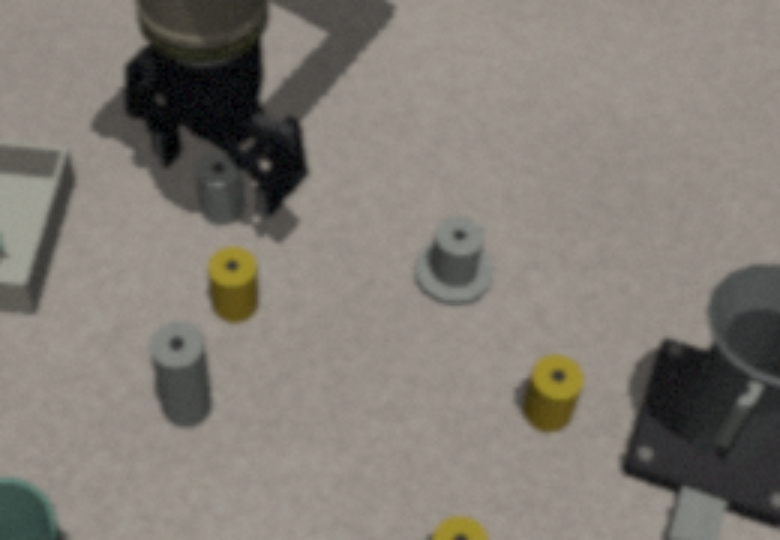

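The fingers straddle short_a at crop (220,190), and everything else stands untouched. Gripping and lifting.

Emit:
{"api": "jog_arm", "payload": {
  "offset": [
    [0,-2,2],
    [0,-1,0],
    [0,0,0],
    [0,0,0],
    [0,0,0],
    [0,0,0],
    [0,0,0],
    [0,0,0],
    [0,0,0],
    [0,0,0]
  ],
  "delta_rot": [
    [0.2,0,0],
    [0,0,0],
    [0,0,0],
    [0,0,0],
    [0,0,0],
    [0,0,0],
    [0,0,0],
    [0,0,0],
    [0,0,0],
    [0,0,0]
  ],
  "jaw": [70,55,45,40,35,30,25,25,25,25]
}}

```text
time: 15.4
tool_pos: [441.1, -126.5, 16.2]
tcp_rot: [180.0, 0.1, 74.0]
ft_force: [-0.4, -0.2, 0.1]
finger_gap: 35.1
```

Emit:
{"api": "jog_arm", "payload": {
  "offset": [
    [0,0,-10],
    [0,0,-20],
    [0,0,-30],
    [0,0,-30],
    [0,0,-30],
    [0,0,-30],
    [0,0,-30],
    [0,0,-20],
    [0,0,0],
    [0,0,0]
  ],
  "delta_rot": [
    [0,0,0],
    [0,0,0],
    [0,0,0],
    [0,0,0],
    [0,0,0],
    [0,0,0],
    [0,0,0],
    [0,0,0],
    [0,0,0],
    [0,0,0]
  ],
  "jaw": [25,25,25,25,25,25,25,25,25,25]
}}

```text
time: 16.4
tool_pos: [438.8, -125.1, 227.3]
tcp_rot: [-179.9, 0.1, 74.0]
ft_force: [-0.0, -0.2, -2.6]
finger_gap: 35.1
```

```bash
python3 -c "
from h import *
go('M',205)
p,d=cams.snapshot('scene');cv2.imwrite('pics/g4.png',cv2.resize(p[85:265,165:425,::-1],None,fx=3,fy=3))"
```

```text
M t 16.4 pos [ 438.8 -125.1  227.3] rot [-1.7987e+02  7.0000e-02  7.4010e+01] gap 35.1 F [-0.  -0.2 -2.6] 
 tool offset [407.4 -18.7  21.8]
 rot fix [-0.13  0.07  0.01] j [-2.230e+01 -1.520e+01  1.073e+02 -1.000e-01  8.800e+01 -9.630e+01]
```

View pics/g4.png

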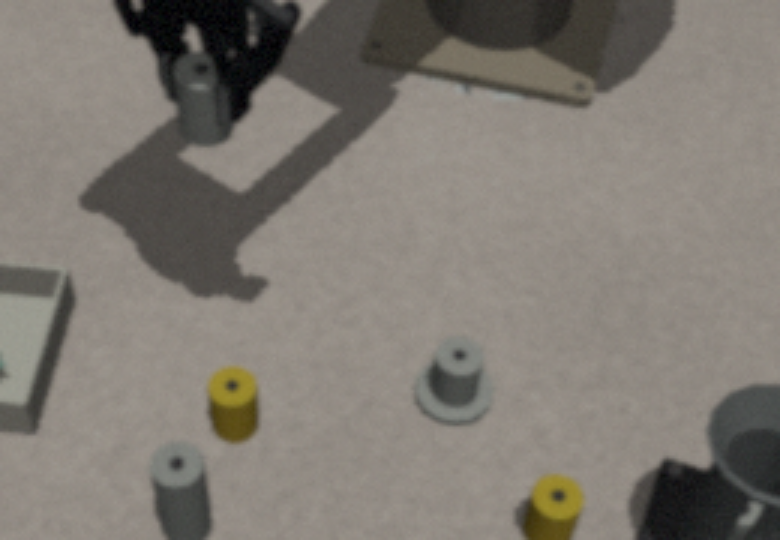

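short_a is held upright at crop (203,100). Carrying it to the tube at a height that clears the rim.

Emit:
{"api": "jog_arm", "payload": {
  "offset": [
    [12,-1,0],
    [24,-1,0],
    [24,-1,0],
    [24,-1,0],
    [24,-1,0],
    [24,-1,0],
    [24,-1,0],
    [24,-1,0],
    [24,-1,0],
    [24,-1,0],
    [24,-1,0],
    [24,-1,0],
    [24,-1,0],
    [24,-1,0],
    [24,-1,0],
    [24,-1,0],
    [10,-1,0],
    [5,0,0],
    [0,0,0],
    [0,0,0]
  ],
  "delta_rot": [
    [0,0,0],
    [0,0,0],
    [0,0,0],
    [0,0,0],
    [0,0,0],
    [0,0,0],
    [0,0,0],
    [0,0,0],
    [0,0,0],
    [0,0,0],
    [0,0,0],
    [0,0,0],
    [0,0,0],
    [0,0,0],
    [0,0,0],
    [0,0,0],
    [0,0,0],
    [0,0,0],
    [0,0,0],
    [0,0,0]
  ],
  "jaw": [25,25,25,25,25,25,25,25,25,25,25,25,25,25,25,25,25,25,25,25]
}}

```text
time: 18.45
tool_pos: [510.4, 278.6, 190.7]
tcp_rot: [-176.9, 1.1, 74.1]
ft_force: [0.9, -0.5, -1.7]
finger_gap: 35.2
```

```bash
python3 -c "
from h import *
go('M',200)"
```

```text
M t 18.45 pos [510.4 278.6 190.7] rot [-176.91    1.09   74.07] gap 35.2 F [ 0.9 -0.5 -1.7] 
 tool offset [ -0.6  23.1 -10.5]
 rot fix [-3.09  1.09  0.04] j [ 22.9   8.8  88.1   1.1  86.2 -51.2]
```

Emit:
{"api": "jog_arm", "payload": {
  "offset": [
    [0,7,-4],
    [0,7,-4],
    [0,5,-2],
    [0,0,0],
    [0,0,0]
  ],
  "delta_rot": [
    [-1.2,0.5,0],
    [-1.0,0.4,0],
    [-0.6,0,0],
    [0,0,0],
    [0,0,0]
  ],
  "jaw": [25,25,25,25,25]
}}

```text
time: 18.95
tool_pos: [531.6, 270.0, 202.2]
tcp_rot: [179.9, 0.1, 73.8]
ft_force: [0.6, -0.1, -1.5]
finger_gap: 35.3
```

```bash
python3 -c "
from h import *
go('M',200)"
```

```text
M t 18.95 pos [531.6 270.  202.2] rot [1.7992e+02 8.0000e-02 7.3820e+01] gap 35.3 F [ 0.6 -0.1 -1.5] 
 tool offset [2.  0.9 2.2]
 rot fix [ 0.08  0.08 -0.18] j [ 22.1   7.7  88.   -0.1  84.2 -51.7]
```

Emit:
{"api": "jog_arm", "payload": {
  "offset": [
    [1,0,10],
    [1,0,12],
    [0,0,12],
    [0,0,8],
    [0,0,0],
    [0,0,0]
  ],
  "delta_rot": [
    [0,0,0],
    [0,0,0],
    [0,0,0],
    [0,0,0],
    [0,0,0],
    [0,0,0]
  ],
  "jaw": [25,25,25,25,25,25]
}}

```text
time: 19.55
tool_pos: [530.7, 271.6, 153.9]
tcp_rot: [-179.9, 0.2, 73.8]
ft_force: [0.1, -1.3, -0.4]
finger_gap: 34.9
```

```bash
python3 -c "
from h import *
go('M',149)"
```

```text
M t 19.55 pos [530.7 271.6 153.9] rot [-179.88    0.22   73.83] gap 34.9 F [ 0.1 -1.3 -0.4] 
 tool offset [0.7 2.2 4.9]
 rot fix [-0.12  0.22 -0.17] j [ 22.2   9.8  90.8  -0.1  79.6 -51.6]
```

Emit:
{"api": "jog_arm", "payload": {
  "offset": [
    [0,2,2],
    [0,0,2],
    [0,0,0],
    [0,0,0],
    [0,0,0],
    [0,0,0]
  ],
  "delta_rot": [
    [0,0,0],
    [0,0,0],
    [0,0,0],
    [0,0,0],
    [0,0,0],
    [0,0,0]
  ],
  "jaw": [25,25,25,25,25,25]
}}

```text
time: 20.15
tool_pos: [533.8, 271.4, 151.4]
tcp_rot: [180.0, 0.1, 73.8]
ft_force: [0.9, -0.7, -1.1]
finger_gap: 35.3
```

```bash
python3 -c "
from h import *
go('M',149)
n='scene'
p,d=cams.snapshot(n);u,v=proj(n,[533,272,150]).astype(int);cv2.imwrite('pics/m3%s.png'%n,cv2.resize(p[max(v-70,0):v+70,max(u-90,0):u+90,::-1],None,fx=4,fy=4))"
```

```text
M t 20.15 pos [533.8 271.4 151.4] rot [1.7999e+02 1.2000e-01 7.3830e+01] gap 35.3 F [ 0.9 -0.7 -1.1] 
 tool offset [ 0.1 -0.8  2.4]
 rot fix [ 0.01  0.12 -0.17] j [ 22.1  10.2  90.7  -0.1  79.2 -51.7]
```

View pics/m3scene.png

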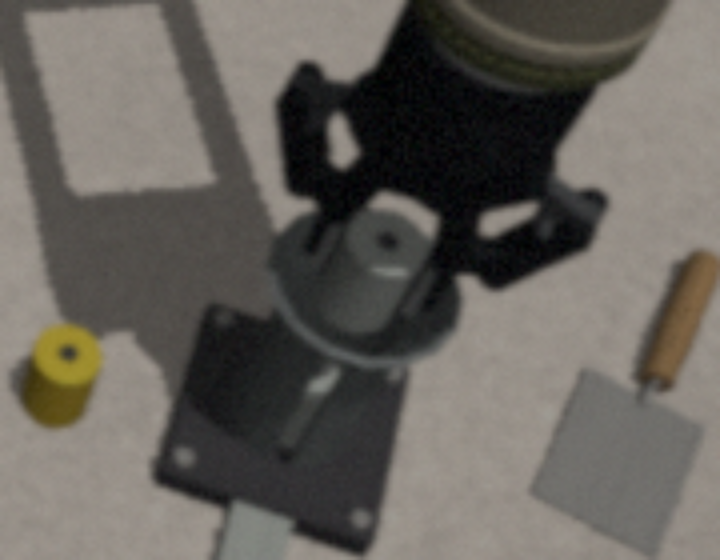

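short_a is upright and centred in the mouth at crop (370,285). Releasing.

Emit:
{"api": "jog_arm", "payload": {
  "offset": [
    [0,0,2],
    [0,0,0],
    [0,0,0],
    [0,0,0],
    [0,0,0],
    [0,0,0],
    [0,0,0],
    [0,0,0],
    [0,0,0],
    [0,0,0]
  ],
  "delta_rot": [
    [0,0,0],
    [0,0,0],
    [0,0,0],
    [0,0,0],
    [0,0,0],
    [0,0,0],
    [0,0,0],
    [0,0,0],
    [0,0,0],
    [0,0,0]
  ],
  "jaw": [25,25,50,50,50,50,50,50,50,50]
}}

```text
time: 21.2
tool_pos: [534.5, 271.7, 150.4]
tcp_rot: [179.9, 0.1, 73.8]
ft_force: [0.7, -0.4, 1.1]
finger_gap: 42.6
```

Emit:
{"api": "jog_arm", "payload": {
  "offset": [
    [0,0,-8],
    [0,0,-15],
    [0,0,-20],
    [0,0,-20],
    [0,0,-15],
    [0,0,-2]
  ],
  "delta_rot": [
    [0,0,0],
    [0,0,0],
    [0,0,0],
    [0,0,0],
    [0,0,0],
    [0,0,0]
  ],
  "jaw": [50,50,50,50,50,50]
}}

```text
time: 21.8
tool_pos: [534.5, 271.9, 238.1]
tcp_rot: [179.8, -0.0, 73.8]
ft_force: [-0.0, -0.6, -0.6]
finger_gap: 43.1
```

Emit:
{"api": "jog_arm", "payload": {
  "offset": [
    [-12,0,-4],
    [-24,0,-4],
    [-24,0,-4],
    [-24,0,0],
    [-24,0,0],
    [-24,0,0],
    [-24,0,0],
    [-24,0,0],
    [-24,0,0],
    [-24,0,0],
    [-12,0,0],
    [0,0,0],
    [0,0,0]
  ],
  "delta_rot": [
    [0,0,0],
    [0,0,0],
    [0,0,0],
    [0,0,0],
    [0,0,0],
    [0,0,0],
    [0,0,0],
    [0,0,0],
    [0,0,0],
    [0,0,0],
    [0,0,0],
    [0,0,0],
    [0,0,0]
  ],
  "jaw": [50,50,50,50,50,50,50,50,50,50,50,50,50]
}}

```text
time: 23.1
tool_pos: [457.6, 26.5, 243.8]
tcp_rot: [-179.6, 0.3, 73.8]
ft_force: [-0.1, 0.7, -0.1]
finger_gap: 42.7
```

Run:
```python
from h import *
go('M',149)
ims=[]
for n in('scene','top'):
    p,d=cams.snapshot(n);cv2.imwrite(f'pics/f_{n}.png',p[:,:,::-1])
    u,v=proj(n,[533,272,110]).astype(int);c=p[v-50:v+50,u-50:u+50,::-1];ims.append(cv2.resize(cv2.convertScaleAbs(c,alpha=1.6),(390,390),interpolation=cv2.INTER_CUBIC))
    W=back(n,d)
    w=W[(np.hypot(W[...,0]-533,W[...,1]-272)<20)&(d>0)]
    print(n,"z in bore",np.percentile(w[:,2],[5,25,50,75,95]).round(1))
    if n=='top':
        m=w[(w[:,2]>90)&(w[:,2]<140)];print(len(m),m.mean(0) if len(m) else '')
        m=w[w[:,2]<140]
cv2.imwrite('pics/f_c.png',np.hstack(ims))
```

```text
M t 23.1 pos [457.6  26.5 243.8] rot [-179.62    0.34   73.76] gap 42.7 F [-0.1  0.7 -0.1] 
 tool offset [257.    4.4  93.3]
 rot fix [-0.38  0.34 -0.24] j [ -2.9 -14.8 105.3  -0.2  90.  -76.7]
scene z in bore [ 33.2  96.9 120.1 121.4 122.7]
top z in bore [ 90.5 116.9 120.1 121.9 124. ]
256 [533.70389262 269.62315381 117.60184831]
```

View pics/f_c.png

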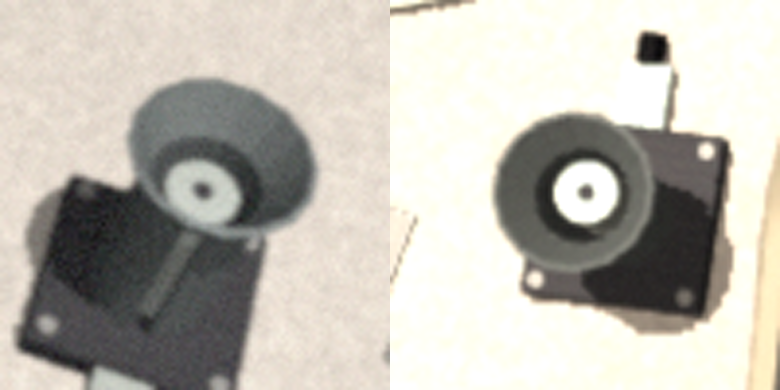

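View pics/f_scene.png

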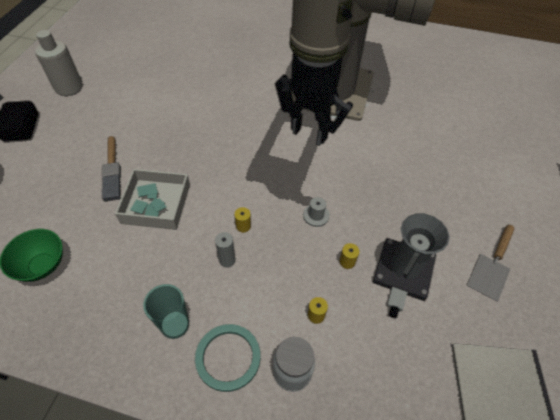

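The top spacer's end lies flat at z ≈ 120 mm, as expected from the 20 mm floor plus 2 × 50 mm, and the slot is filled along its length. The tall spacer at (225,250), the flanged one and the yellows have not moved, and the arm is clear. Handing in.

```bash
python3 -c "
from h import *
print(r.hand_in(), monitor.sense()['time'])"
```

```text
the job is handed in; nothing more can be done
the job is handed in; nothing more can be done
```

I loaded both plain short spacers into the tube through its mouth, short_b first and then short_a. I handed the job in after about 23 s of the 53 s allowed.

**Stack:** In both views the top spacer's end sits at z ≈ 120 mm, which is the 20 mm tube floor plus two 50 mm spacers. Its end looks level, and the sight slot shows metal along its length.

**Rest of the scene:** The tall, flanged and yellow spacers stand where they were. The gripper was empty and clear of everything at hand-in. The wrist force readings I saw stayed below 3 N.

**Disagreements:** The two cameras differed by about 2 mm on the tube mouth's centre, so I used their mean. The arm ended fast moves up to about 23 mm off target, so I corrected its position before each grasp and release. No final check failed.

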